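Dress the gift-shop counter display

ROBOT

A 7-joint arm with a two-finger parallel gripper is mounted at the origin on the work surface. World frame = base frame: x ahead of the robot, y to its left, z up, the work surface at z = 0. Lengths are in m, angles in rad, forces in N, time in s.
With the tool pointing down it reaches from about 0.4 to 0.85 m from the base axis. Payload 10.4 kg.
Tool frame: the origin (TCP) lies between the finger pads; the fingertips stand 11 mm ahead of it and the grasp point (between the pads) lies 8 mm behind it; z points along the fingers, y is the direction in which the jaws open and shut (so a half turn about z gives the same grasp; the last joint's range is limited). The gripper opens to 87 mm and grips with 3 to 60 N. Pads are 19 mm wide; open, the fingers measure 117 mm over their backs; the gripper's body (75 mm by 190 mm) begins 51 mm behind the grasp point.
Start: joints at [1.281, 0.332, -0.065, 1.46, 0.022, 1.35, -0.088], TCP at [0.165, -0.603, 0.234] pointing down, gripper open.
Joint ranges: [-2.6, 2.6], [-0.5, 2.12], [-1.47, 1.34], [0.16, 2.42], [-1.27, 4.41], [0.06, 2.06], [-2.6, 2.6]. Speed limits (rad/s): [2.22, 2.22, 2.79, 2.79, 3.14, 3.14, 3.14].

INTERFACE

Orientations are given as a unit quaternion [x, y, z, w].
In Python, from bench import r, eyes gives the robot as it stands.
- The arm moves only by the shell command python3 -m inch 'ROWS' [FORCE]. ROWS is a JSON object of lists of equal length, an entry for each row: "translation": the shift along the world's x, y, z scaled (see below), a list of three; "rot": the turn, a rotation vector about the world's x, y, z scaled (see below), a list of three; "jaw": the finger opening in mm, from 0 to 87. In form: {"translation": [[tx, ty, tz], ...], "rot": [[ax, ay, az], ...], "jaw": [jaw, ...]}. A call has 1 to 20 rows; each row is the pose to reach, as a shift and turn from the pose measured when the call began; what a row does not reach only later rows make up. The controller multiplies each number of a shift by 100 mm and each number of a turn by 60 degrees. A row lasts 1/10 s, in which the tool goes at most 50 mm and 8.59 degrees, less where a joint would pass 70% of its speed; a pose out of reach is approached as far as the arm can. A call with a number of a shift or a turn outside -1 to 1 is refused whole. A call with a gripper value outside its range is refused whole. The fingers move at their own pace and stop on an object; FORCE is the grip in N (left out, the last holds). Time passes only in rows, so rows that repeat a pose let the fingers close. It gives the time, the measured TCP pose, the force and the opening at its end, in the units of the state.
- r.read_state(): the state, without advancing time (a new reading comes with each control period).
- eyes.camera(name): name is "scene" or "top" or "wrist"; returns the picture (420x560x3 uint8, blue, green, red); there is no depth.
- eyes.calibration(name): a dict with "fx", "fy", "cx", "cy" (pixels), "distortion" ([k1, k2, p1, p2, k3] as OpenCV has them; the pictures are not rectified), "R" (3x3) and "t" (3): a world point X has camera coordinates R X + t; the wrist camera has in their place "hand_eye" (4x4, takes a point from camera to tool coordinates, whose origin is the TCP and whose axes are the flange's). Camera axes: x right, y down, z forward; pixel columns grow to the right and rows downward; lengths in m; the calibration is good to about 2 mm. A picture is of the moment at which its call begins: read the wrist's pose just before it. calibration takes no time and is no camera call.
- r.close_job(): hands the job in, once; it reports no verdict.
The state is a dict: "time": time; "joint_positions": joint angles; "joint_vel": joint speeds; "joint_torque": joint torques, N m; "ee_pos": TCP position; "eef_rot": TCP orientation; "ft_force": force on the tool from outside, world axes, zero at the start; "torque": the same for the moment, N m; "width": finger opening in m.
Only numpy, scipy, OpenCV 4.12 (cv2) and the standard library are available. Lean on these libraries where they do the work, as an engineer would, in place of code of your own. Each camera call takes 0.05 s, during which the arm holds its last target. There are 200 camera calls.

TASK

Dress the counter display for the shop's customers, who stand across the counter from you and look at the front of the picture: stand the large tin in the middle of the marble round with the small tin centred on its lid; put the open ring box in the middle of the white plinth, square to it and with its open front towards the customers; stand the mug centred in front of the picture with a gap of about 3 cm; and stand the candlestick beside the picture, in line with it and about 3 cm clear of the frame, on the left as a customer facing the picture sees it. Set everything upright, do not drop anything, and leave the snow globe where it is.

Things in the scene. Friction and masses are not known exactly. Their poses are not given: they have to be found in the camera images.
- plinth: Fixed display plinth: a white painted square block 80 x 80 x 60 mm on a slightly recessed dark foot. Origin at the centre of its underside; x and y along its sides, z up, flat top at z = 60 mm. Its x axis points away from the robot to the customers (within 0.25 rad).
- marble: Fixed round marble riser, 120 mm across and 15 mm high with a flat top. Origin at the centre of its underside, z up.
- picture: Fixed upright cottage picture in a dark wooden frame 100 mm wide (y), 130 high (z), 14 thick (x -7 to 7 mm), a strut behind it reaching back to x = -37 mm. Origin under the middle of the frame, on the table. Its x axis comes out of the picture's face to the customers, away from the robot (within 0.25 rad): front is +x; left for a customer facing it is the picture's -y.
- large_tin: Loose cylindrical metal tin with a paper band and flat lid, 60 mm across, 80 mm high, about 180 g. Origin at the centre of its underside, z up.
- small_tin: Loose cylindrical metal tin of the same make but smaller: 48 mm across, 45 mm high, about 90 g. Origin at the centre of its underside, z up.
- mug: Loose white ceramic mug, 64 mm across at the rim, 80 mm high, wall 4 mm, about 240 g; the handle sticks out on its +y side to y = 69 mm, so the body is clear for a grasp across x. Origin at the centre of its underside, z up.
- candlestick: Loose brass candlestick 100 mm high, about 260 g: a round foot 60 mm across and 5 mm thick that tapers up to z = 22 mm into a straight round column 26 mm across, with a dark candle hole in its top. Origin at the centre of its underside, z up.
- ring_box: Loose dark ring box standing open, a ring on its grey cushion, 110 g. Lower part 48 mm deep (x), 54 wide (y), 26 high; the open lid rises at the back to z = 63 mm and leans back to x = -16 mm. Origin under the middle of the lower part's BACK edge: x points to the open front, the lower part spans x = 0 to 48 mm and its middle is at x = 24 mm; z up.
- globe: Glass snow globe on a dark turned wooden base, 66 mm across, 84 mm high, loose: stays where it stands. Origin at the centre of its underside, z up.
There are look-alikes about, which are no part of the job. What is shaped like the large_tin but pink or red is not meant. Leave any blue look-alike of the candlestick alone.

How it is judged:
At the end, for the whole second after the job is handed in: Large tin within 15 mm of the marble's centre, small tin 12 mm of its lid's; ring box 12 mm of the plinth's, within 0.2 rad; mug 50-100 mm before the picture, 15 mm of its middle; candlestick 84-130 mm left, 18 mm of its line; all upright, at rest; globe within 20 mm of its start (horizontal distance between large_tin and marble below 0.015 m and z of large_tin in the frame of marble between 0.01 and 0.02 m and horizontal distance between small_tin and large_tin below 0.012 m and z of small_tin in the frame of large_tin between 0.075 and 0.085 m and x of ring_box in the frame of plinth between -0.036 and -0.012 m and y of ring_box in the frame of plinth between -0.013 and 0.013 m and z of ring_box in the frame of plinth between 0.055 and 0.065 m and angle between the x axis of ring_box and the x axis of plinth, either way round below 0.2 rad and x of mug in the frame of picture between 0.05 and 0.1 m and y of mug in the frame of picture between -0.015 and 0.015 m and z of mug in the frame of picture between -0.005 and 0.005 m and x of candlestick in the frame of picture between -0.018 and 0.018 m and y of candlestick in the frame of picture between -0.13 and -0.084 m and z of candlestick in the frame of picture between -0.005 and 0.005 m and angle between each of large_tin, small_tin, mug, candlestick, ring_box's own z axis and vertical below 0.1 rad and linear speed of each of large_tin, small_tin, mug, candlestick, ring_box below 0.02 m/s and angular speed of each of large_tin, small_tin, mug, candlestick, ring_box below 0.2 rad/s and distance of globe from where it was at the start of the episode below 0.02 m and angle between globe's own z axis and vertical below 0.15 rad); the robot touches nothing.
It fails at once if something is dropped: one of the goods moves faster than 0.7 m/s out of the fingers ((linear speed of large_tin above 0.7 m/s and contact force between large_tin and the fingers below 0.1 N) or (linear speed of small_tin above 0.7 m/s and contact force between small_tin and the fingers below 0.1 N) or (linear speed of mug above 0.7 m/s and contact force between mug and the fingers below 0.1 N) or (linear speed of candlestick above 0.7 m/s and contact force between candlestick and the fingers below 0.1 N) or (linear speed of ring_box above 0.7 m/s and contact force between ring_box and the fingers below 0.1 N)).
It fails at once if the snow globe is moved by 20 mm or tipped by 0.3 rad (distance of globe from where it was at the start of the episode above 0.02 m or angle between globe's own z axis and vertical above 0.3 rad).
It also fails if it takes over 120 s, if anything falls off the work surface, if the arm or the gripper's body presses on something with over 40 N, if the wrist force passes 120 N, or if a joint passes its speed limit or range.

## Working session

There is one attempt and no reset: what is moved stays moved. The work goes in short steps, Python scripts to look and compute and a shell command to move; the robot and the scene stay as the last step left them, time stands still between calls to the robot, and variables do not carry over. Pictures are saved under pics/ and viewed, about 12 in all and at most 16, crops included, and the job is handed in when it is done.

```bash
ls; mkdir -p pics; python3 - <<'E'
from bench import r, eyes
import cv2
s=r.read_state();print(s['time'],s['ee_pos'],s['eef_rot'],s['width'])
for n in('scene','top','wrist'):
    cv2.imwrite(f'pics/{n}0.png',eyes.camera(n)); print(n,eyes.calibration(n))
E
```

```text
pics
0.0 [ 0.16468982 -0.60253748  0.23277332] [ 9.91111947e-01  1.33028702e-01 -1.34262327e-04 -6.74942272e-04] 0.0867340444491046
scene {'fx': 448.76947900237957, 'fy': 448.76947900237957, 'cx': 270.31993900259187, 'cy': 213.51249923416654, 'distortion': array([-0.02540176,  0.        ,  0.        ,  0.        ,  0.        ]), 'R': array([[ 0.74098863,  0.67136137, -0.01448313],
       [ 0.51643896, -0.58351954, -0.62673419],
       [-0.42921631,  0.45692326, -0.77909851]]), 't': array([-0.39318254, -0.26376015,  1.45877822])}
top {'fx': 507.3184045135034, 'fy': 507.3184045135034, 'cx': 273.28298398018615, 'cy': 212.91396703075392, 'distortion': array([0.01632403, 0.        , 0.        , 0.        , 0.        ]), 'R': array([[ 0.01370763, -0.99989275, -0.0051559 ],
       [-0.99548331, -0.01316237, -0.09401988],
       [ 0.09394193,  0.0064214 , -0.99555697]]), 't': array([-0.01084484,  0.50852726,  1.38005388])}
wrist {'fx': 313.73736983276046, 'fy': 313.73736983276046, 'cx': 280.2063077245389, 'cy': 210.88550290645165, 'distortion': array([-0.05097013,  0.        ,  0.        ,  0.        ,  0.        ]), 'hand_eye': array([[ 7.38555933e-04, -9.59382844e-01, -2.82106388e-01,
         7.72170787e-02],
       [ 9.99999322e-01,  9.62447929e-04, -6.55074139e-04,
        -2.07879555e-04],
       [ 8.99979598e-04, -2.82105713e-01,  9.59382904e-01,
        -1.51333353e-01],
       [ 0.00000000e+00,  0.00000000e+00,  0.00000000e+00,
         1.00000000e+00]])}
```

View pics/top0.png

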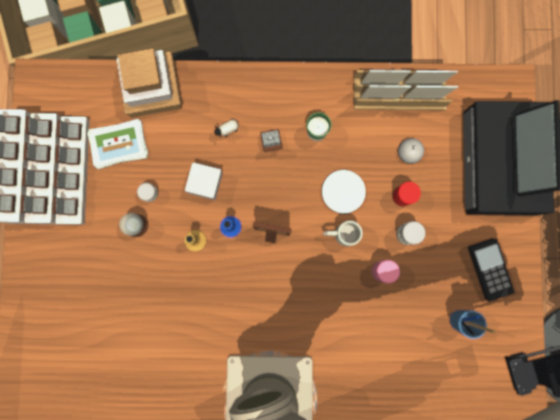

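View pics/scene0.png

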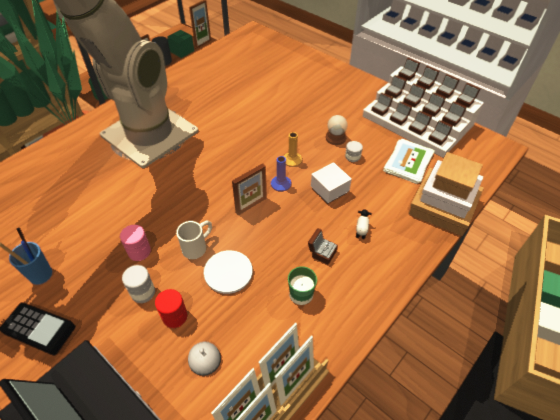

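The top view shows: plinth (203,181), marble (344,191), picture (271,230), mug (348,233) with its handle to the left, white large tin (411,233), small tin (147,191), brass candlestick (195,240), blue one (230,227), ring box (271,140) and globe (132,225). The scene view agrees. I'll enlarge it for detail.

```bash
python3 - <<'E'
import cv2
a=cv2.imread('pics/top0.png')[100:290,100:440]
b=cv2.resize(a[:, :200],None,fx=4,fy=4,interpolation=cv2.INTER_CUBIC)[:600]
cv2.imwrite('pics/topA.png',b)
s=cv2.imread('pics/scene0.png')[100:310,110:390]
cv2.imwrite('pics/scA.png',cv2.resize(s,None,fx=2.8,fy=2.8,interpolation=cv2.INTER_CUBIC))
E
```

```text
(no output)
```

View pics/topA.png

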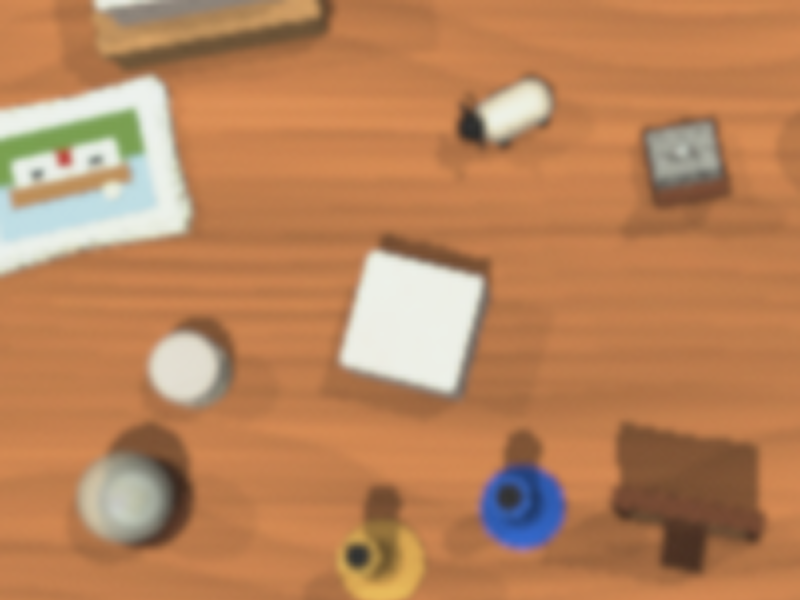

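View pics/scA.png

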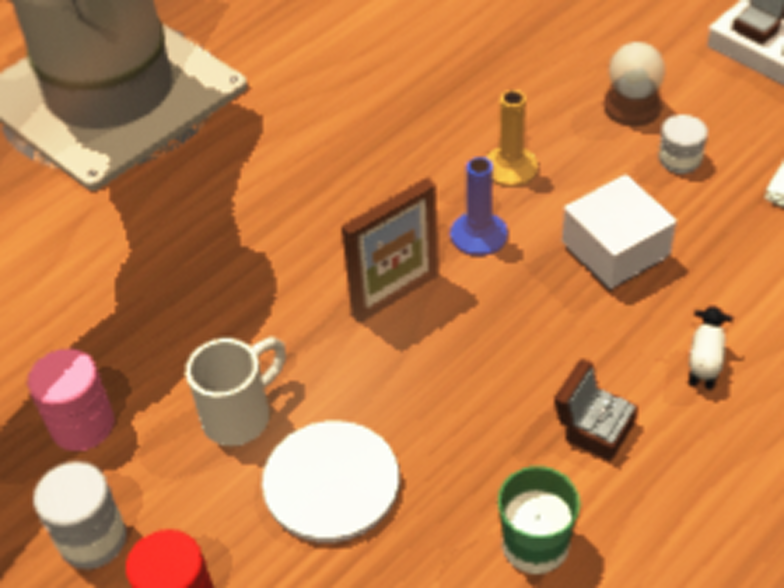

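The box's front already points roughly +x, and the blue candlestick stands beside the picture's +y side. Next I'll turn pixels into positions.

```bash
cat > h.py <<'E'
import numpy as np, cv2
from scipy.spatial.transform import Rotation as Ro
from bench import r, eyes
def cam(n,state=None):
    c=eyes.calibration(n);K=np.array([[c['fx'],0,c['cx']],[0,c['fy'],c['cy']],[0,0,1]]);d=np.array(c['distortion'])
    if n=='wrist':
        s=state or r.read_state();T=np.eye(4);T[:3,:3]=Ro.from_quat(s['eef_rot']).as_matrix();T[:3,3]=s['ee_pos']
        M=np.linalg.inv(T@c['hand_eye']);return K,d,M[:3,:3],M[:3,3]
    return K,d,c['R'],c['t']
def ray(n,uv,z,state=None):
    K,d,R,t=cam(n,state);p=cv2.undistortPoints(np.array(uv,float).reshape(-1,1,2),K,d)[:,0]
    D=np.c_[p,np.ones(len(p))]@R;C=-R.T@t
    return C+D*((z-C[2])/D[:,2:3])
def proj(n,X,state=None):
    K,d,R,t=cam(n,state);return cv2.projectPoints(np.array(X,float).reshape(-1,1,3),cv2.Rodrigues(R)[0],np.array(t,float),K,d)[0][:,0]
def blob(mask,roi):
    x0,y0,x1,y1=roi;m=np.zeros(mask.shape,np.uint8);m[y0:y1,x0:x1]=mask[y0:y1,x0:x1]*255
    c=cv2.findContours(m,cv2.RETR_EXTERNAL,cv2.CHAIN_APPROX_NONE)[0];return max(c,key=cv2.contourArea)[:,0].astype(np.float32)
def circ(P): # algebraic circle fit in plane
    A=np.c_[2*P[:,:2],np.ones(len(P))];s=np.linalg.lstsq(A,(P[:,:2]**2).sum(1),rcond=None)[0];return s[:2],np.sqrt(s[2]+s[:2]@s[:2])
E
python3 - <<'E'
from h import *
np.set_printoptions(precision=4,suppress=True)
im=cv2.imread('pics/top0.png').astype(int);hsv=cv2.cvtColor(im.astype(np.uint8),cv2.COLOR_BGR2HSV)
S,V=hsv[...,1],hsv[...,2]
for th in(170,190,205):
  for n,roi,z in(('marble',(318,165,370,217),.015),('large',(394,215,430,250),.08),('small',(134,178,162,206),.045)):
    P=ray('top',blob((S<60)&(V>th),roi),z);c,R=circ(P);print(th,n,c,R)
c=blob((S<60)&(V>200),(180,155,228,206));P=ray('top',c,.06)[:,:2].astype(np.float32);print('plinth',cv2.minAreaRect(P))
H=hsv[...,0]
c=blob((S<110),(318,215,370,250));print('mug',c.min(0),c.max(0))
P=ray('top',c,.08);print(cv2.minEnclosingCircle(P[:,:2][P[:,1]<-0.0].astype(np.float32)))
c=blob((S<80)&(V<210),(255,125,285,158));P=ray('top',c,.03)[:,:2].astype(np.float32);print('boxgrey',cv2.minAreaRect(P),cv2.boxPoints(cv2.minAreaRect(c)))
c=blob(V<60,(115,205,150,245)) if 0 else None
print('candle foot', [ray('top',p,.005)[0] for p in [(100+382/4,100+562/4)]],'hole',ray('top',[(100+358/4,100+555/4)],.1))
print('globe',ray('top',[(100+133/4,100+498/4)],.05))
A=np.array([[362,318],[437,270],[345,230],[432,182]])/2.8+[110,100]
print('pic foot scene',ray('scene',A[:2],0),'top',ray('scene',A[2:],.13))
B=np.array([[612,495],[765,523]])/4+100
print('pic top',ray('top',B,.13))
E
```

```text
170 marble [ 0.5735 -0.1983] 0.05985332444591349
170 large [ 0.4563 -0.3753] 0.028048662116495038
170 small [0.5613 0.3464] 0.022077386410130354
190 marble [ 0.5736 -0.1986] 0.0595547497244928
190 large [ 0.4565 -0.3763] 0.027357447577558695
190 small [0.5613 0.347 ] 0.02116274231156279
205 marble [ 0.5737 -0.1994] 0.05865149307299711
205 large [ 0.4565 -0.3765] 0.02653400396840633
205 small [0.5613 0.3477] 0.02026476790931345
plinth ((0.592890202999115, 0.19010382890701294), (0.08035996556282043, 0.07962936162948608), 76.21919250488281)
mug [323. 220.] [362. 245.]
((0.453279584646225, -0.18851374089717865), 0.052203767001628876)
boxgrey ((0.7175480127334595, 0.006750207394361496), (0.041836656630039215, 0.04826676845550537), 12.013245582580566) [[260.5385 132.6923]
 [277.4615 129.3077]
 [280.3462 143.7308]
 [263.4231 147.1154]]
candle foot [array([0.4302, 0.2122, 0.005 ])] hole [[0.431  0.2128 0.1   ]]
globe [[0.4696 0.3749 0.05  ]]
pic foot scene [[ 0.4576 -0.0473  0.    ]
 [ 0.4708  0.048   0.    ]] top [[ 0.4543 -0.0532  0.13  ]
 [ 0.4721  0.0439  0.13  ]]
pic top [[ 0.4702  0.0467  0.13  ]
 [ 0.4536 -0.0511  0.13  ]]
```

Positions come out consistently: picture at about (0.458, 0) with yaw -0.165, and plinth at (0.593, 0.190) with yaw -0.24. I'll hover over the large tin and measure with the wrist camera.

```bash
python3 -m inch '{"translation":[[0.97,0.75,0],[0.97,0.75,0],[0.97,0.75,0],[0.97,0.75,0]],"rot":[[0,0,0],[0,0,0],[0,0,0],[0,0,0]],"jaw":[87,87,87,87]}' 20
python3 -m inch '{"translation":[[0.97,0.75,0],[0.97,0.75,0],[0.97,0.75,0],[0.97,0.75,0]],"rot":[[0,0,0],[0,0,0],[0,0,0],[0,0,0]],"jaw":[87,87,87,87]}'
python3 -m inch '{"translation":[[0.97,0.75,0],[0.97,0.75,0],[0.97,0.75,0],[0.97,0.75,0],[0.97,0.75,0]],"rot":[[0,0,0],[0,0,0],[0,0,0],[0,0,0],[0,0,0]],"jaw":[87,87,87,87,87]}'
python3 - <<'E'
from h import *
s=r.read_state();im=eyes.camera('wrist');cv2.imwrite('pics/w1.png',im);print(s['ee_pos'],s['eef_rot'])
print('expected lid px',proj('wrist',[[.4565,-.376,.08]],s))
hsv=cv2.cvtColor(im,cv2.COLOR_BGR2HSV);u,v=proj('wrist',[[.4565,-.376,.08]],s)[0].astype(int)
for th in(150,180,200):
    P=ray('wrist',blob((hsv[...,1]<60)&(hsv[...,2]>th),(max(u-80,0),max(v-80,0),u+80,v+80)),.08,s);print(circ(P))
E
```

```text
time: 0.55
ee_pos: [0.2659, -0.5248, 0.2329]
eef_rot: [0.991, 0.136, 0.001, -0.001]
ft_force: [-0.3, -0.5, 0.2]
width: 0.0867
time: 0.95
ee_pos: [0.3663, -0.4468, 0.2328]
eef_rot: [0.99, 0.139, 0.001, -0.002]
ft_force: [0.6, -0.2, -0.4]
width: 0.0868
time: 1.45
ee_pos: [0.4624, -0.373, 0.2325]
eef_rot: [0.99, 0.139, 0.001, -0.001]
ft_force: [-0.4, -0.4, 0.1]
width: 0.0866
[ 0.4623857  -0.37300221  0.23245404] [ 9.90297698e-01  1.38952631e-01  7.85354321e-04 -1.42092289e-03]
expected lid px [[282.27806    205.80607938]]
(array([ 0.45751919, -0.37599489]), np.float64(0.030434536214892845))
(array([ 0.45465922, -0.37692367]), np.float64(0.029108525303573676))
(array([ 0.45442876, -0.37701574]), np.float64(0.028962061233129183))
```

View pics/w1.png

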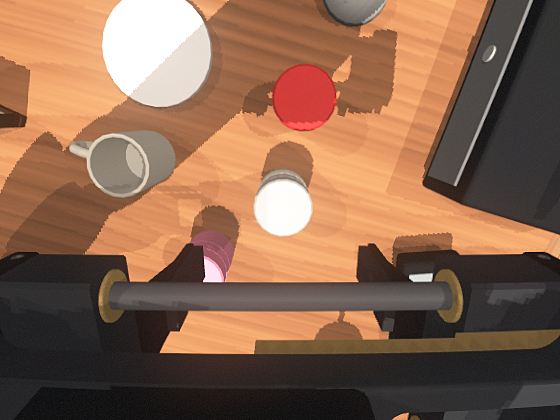

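Large tin confirmed at (0.455, -0.377); its lid shows at pixel (283,207). Descending, gripping and lifting.

```bash
python3 -m inch '{"translation":[[-0.07,-0.04,-0.4],[-0.07,-0.04,-0.8],[-0.07,-0.04,-1],[-0.07,-0.04,-1]],"rot":[[0,0,0],[0,0,0],[0,0,0],[0,0,0]],"jaw":[87,87,87,87]}'
python3 -m inch '{"translation":[[0,0,-0.4],[0,0,-0.7],[0,0,-0.85],[0,0,-0.85],[0,0,-0.85],[0,0,-0.85],[0,0,-0.85],[0,0,-0.85],[0,0,-0.85],[0,0,-0.85]],"rot":[[0,0,0],[0,0,0],[0,0,0],[0,0,0],[0,0,0],[0,0,0],[0,0,0],[0,0,0],[0,0,0],[0,0,0]],"jaw":[87,87,87,87,87,50,50,50,50,50]}' 25
python3 -m inch '{"translation":[[0,0,0.2],[0,0,0.5],[0,0,0.9],[0,0,0.9]],"rot":[[0,0,0],[0,0,0],[0,0,0],[0,0,0]],"jaw":[50,50,50,50]}'
python3 - <<'E'
from h import *
im=cv2.imread('pics/w1.png');hsv=cv2.cvtColor(im,cv2.COLOR_BGR2HSV)
s={'ee_pos':[.4623857,-.37300221,.23245404],'eef_rot':[9.90297698e-01,1.38952631e-01,7.85354321e-04,-1.42092289e-03]}
P=ray('wrist',blob((hsv[...,1]<60)&(hsv[...,2]>120),(95,0,220,115)),.015,s)
print('marble',circ(P[5:]))
print('mug rim/handle',ray('wrist',[(118,163),(75,147),(88,163),(148,165)],.08,s),ray('top',[(349.5,232.5)],.08))
E
```

```text
time: 1.9
ee_pos: [0.4513, -0.3785, 0.1293]
eef_rot: [0.991, 0.137, -0.002, -0.003]
ft_force: [-0.9, 0.1, 0.7]
width: 0.0871
time: 2.9
ee_pos: [0.4515, -0.3785, 0.0446]
eef_rot: [0.991, 0.137, -0.001, -0.003]
ft_force: [-0.2, 0.7, 2.0]
width: 0.0589
time: 3.3
ee_pos: [0.4538, -0.3801, 0.14]
eef_rot: [0.991, 0.137, 0.001, -0.0]
ft_force: [1.5, -0.6, -0.6]
width: 0.0589
marble (array([ 0.56835149, -0.20121431]), np.float64(0.058554212302624635))
mug rim/handle [[ 0.45379267 -0.20884252  0.08      ]
 [ 0.4578031  -0.16465941  0.08      ]
 [ 0.44560069 -0.1793266   0.08      ]
 [ 0.4599553  -0.23817941  0.08      ]] [[ 0.45399504 -0.20655241  0.08      ]]
```

```bash
python3 -m inch '{"translation":[[0.3,0.3,0.2],[0.57,0.7,0.2],[0.57,0.9,0.2],[0.57,0.9,0.2]],"rot":[[0,0,0],[0,0,0],[0,0,0],[0,0,0]],"jaw":[50,50,50,50]}'
python3 -m inch '{"translation":[[0.3,0.3,0],[0.57,0.7,0],[0.57,0.9,0],[0.57,0.9,0],[0.57,0.9,0],[0.57,0.9,0]],"rot":[[0,0,0],[0,0,0],[0,0,0],[0,0,0],[0,0,0],[0,0,0]],"jaw":[50,50,50,50,50,50]}'
python3 - <<'E'
from h import *
s=r.read_state();im=eyes.camera('wrist');cv2.imwrite('pics/w2.png',im);t=eyes.camera('top');cv2.imwrite('pics/t2.png',t);print(s['ee_pos'],s['eef_rot'])
hsv=cv2.cvtColor(im,cv2.COLOR_BGR2HSV);z=s['ee_pos'][2]-.0446
print('exp',proj('wrist',[[.57,-.2,z+.08],[.57,-.2,.015]],s))
for th in(120,190):
  m=(hsv[...,1]<60)&(hsv[...,2]>th)
  n,l,st,c=cv2.connectedComponentsWithStats(m.astype(np.uint8));print([(st[i].tolist(),c[i].round()) for i in range(1,n) if st[i,4]>800])
E
```

```text
time: 3.7
ee_pos: [0.5119, -0.2856, 0.1594]
eef_rot: [0.99, 0.14, 0.001, -0.001]
ft_force: [-0.2, 0.0, -1.6]
width: 0.0589
time: 4.3
ee_pos: [0.568, -0.1977, 0.1589]
eef_rot: [0.99, 0.138, 0.001, -0.001]
ft_force: [0.0, 0.2, -2.4]
width: 0.0591
[ 0.56800655 -0.19770743  0.15891133] [ 9.90378248e-01  1.38383269e-01  6.48568202e-04 -7.58859092e-04]
exp [[287.18356872 305.2909515 ]
 [283.66844163 200.35411551]]
[([471, 98, 81, 75, 4589], array([511., 135.])), ([214, 136, 133, 146, 15632], array([283., 214.])), ([212, 311, 135, 29, 3402], array([277., 325.]))]
[([475, 102, 77, 71, 3879], array([514., 138.])), ([223, 136, 123, 102, 7250], array([285., 178.]))]
```

View pics/w2.png

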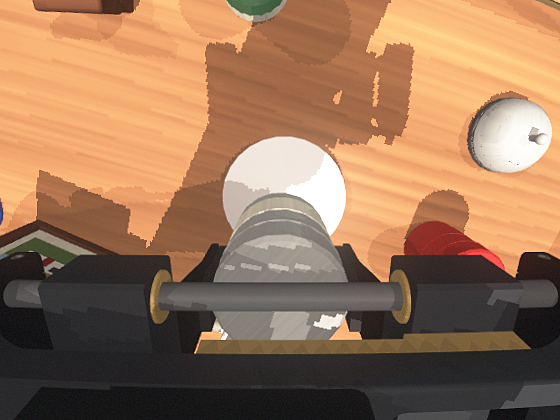

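The marble shows from columns 223 to 345 with its top edge at row 136; the tin hangs in front of it. I'll fit the visible rim.

```bash
python3 - <<'E'
from h import *
s={'ee_pos':[.56800655,-.19770743,.15891133],'eef_rot':[9.90378248e-01,1.38383269e-01,6.48568202e-04,-7.58859092e-04]}
im=cv2.imread('pics/w2.png');hsv=cv2.cvtColor(im,cv2.COLOR_BGR2HSV)
c=blob((hsv[...,1]<60)&(hsv[...,2]>120),(205,130,360,260));c=c[c[:,1]<192];print(circ(ray('wrist',c,.015,s)))
# tin bottom visible edge: far (top) edge row ~194 at col 283, left/right edges
print(ray('wrist',[(283,194),(236,215),(331,215)],.1143,s))
E
```

```text
(array([ 0.57143505, -0.19957886]), np.float64(0.05921262999950602))
[[ 0.59814303 -0.1905514   0.1143    ]
 [ 0.57613888 -0.16488699  0.1143    ]
 [ 0.59326223 -0.22464548  0.1143    ]]
```

```bash
python3 -m inch '{"translation":[[0.03,-0.01,-0.35],[0.03,-0.01,-0.7],[0.03,-0.01,-0.9],[0.03,-0.01,-0.94],[0.03,-0.01,-0.97],[0.03,-0.01,-0.97],[0.03,-0.01,-0.97]],"rot":[[0,0,0],[0,0,0],[0,0,0],[0,0,0],[0,0,0],[0,0,0],[0,0,0]],"jaw":[50,50,50,50,50,50,50]}'
```

```text
time: 5.1
ee_pos: [0.572, -0.1988, 0.0635]
eef_rot: [0.99, 0.138, 0.002, -0.0]
ft_force: [0.1, -0.6, -1.4]
width: 0.0587
```

```bash
python3 -m inch '{"translation":[[0,0,-0.02],[0,0,-0.04],[0,0,-0.045],[0,0,-0.045]],"rot":[[0,0,0],[0,0,0],[0,0,0],[0,0,0]],"jaw":[50,50,50,50]}'
```

```text
time: 5.5
ee_pos: [0.5724, -0.1989, 0.0595]
eef_rot: [0.99, 0.138, 0.002, -0.0]
ft_force: [-0.2, -0.6, 3.4]
width: 0.0589
```

```bash
python3 -m inch '{"translation":[[0,0,0],[0,0,0],[0,0,0],[0,0,0.3],[0,0,0.7],[0,0,1],[0,0,1]],"rot":[[0,0,0],[0,0,0],[0,0,0],[0,0,0],[0,0,0],[0,0,0],[0,0,0]],"jaw":[87,87,87,87,87,87,87]}'
python3 -m inch '{"translation":[[-0.2,0,0.4],[-0.4,0,0.4],[-0.6,-0.04,0.4],[-0.6,-0.04,0.4],[-0.6,-0.04,0.4]],"rot":[[0,0,0.14],[0,0,0.28],[0,0,0.42],[0,0,0.56],[0,0,0.575]],"jaw":[87,87,87,87,87]}'
python3 -m inch '{"translation":[[-0.2,0,0],[-0.4,0,0],[-0.58,-0.04,0],[-0.58,-0.04,0],[-0.58,-0.04,0],[-0.58,-0.04,0]],"rot":[[0,0,0.14],[0,0,0.28],[0,0,0.42],[0,0,0.56],[0,0,0.575],[0,0,0.575]],"jaw":[87,87,87,87,87,87]}'
python3 - <<'E'
from h import *
s=r.read_state();im=eyes.camera('wrist');cv2.imwrite('pics/w3.png',im);t=eyes.camera('top');cv2.imwrite('pics/t3.png',t);print(s['ee_pos'],s['eef_rot'],s['joint_positions'])
print(proj('wrist',[[.454,-.2075,.08]],s))
E
```

```text
time: 6.2
ee_pos: [0.5747, -0.1994, 0.1644]
eef_rot: [0.99, 0.138, 0.006, 0.002]
ft_force: [0.2, 0.4, 0.4]
width: 0.0869
time: 6.7
ee_pos: [0.5141, -0.2037, 0.2039]
eef_rot: [0.904, 0.427, 0.005, -0.0]
ft_force: [-0.9, 0.0, 0.0]
width: 0.0866
time: 7.3
ee_pos: [0.4565, -0.2074, 0.2037]
eef_rot: [0.739, 0.674, 0.005, -0.002]
ft_force: [0.1, -0.5, -0.2]
width: 0.0868
[ 0.45646953 -0.20740904  0.20365573] [ 0.73887381  0.67382024  0.00526365 -0.00201783] [ 0.80931905  0.11258424 -0.49456801  1.80080223  0.0446163   1.24024491
  0.21095608]
[[277.32996155 209.40602875]]
```

View pics/w3.png

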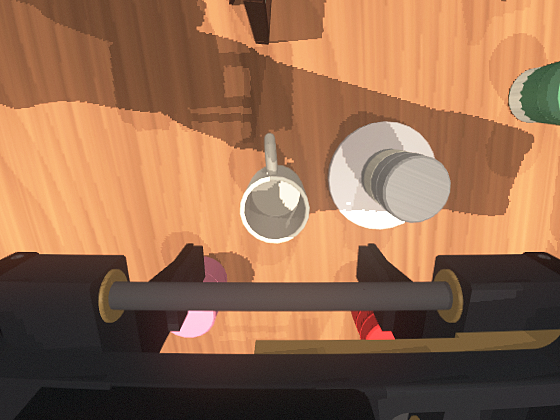

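Mug rim is centred at pixel (274,209) with the handle upward at (269,150), about 3 mm from the estimate. The large tin stands on the marble. Grasping the mug.

```bash
python3 -m inch '{"translation":[[-0.05,0,-0.4],[-0.05,0,-0.7],[-0.05,0,-0.7],[-0.05,0,-0.7]],"rot":[[0,0,0],[0,0,0],[0,0,0],[0,0,0]],"jaw":[80,80,80,80]}'
python3 -m inch '{"translation":[[0,0,-0.4],[0,0,-0.75],[0,0,-0.83],[0,0,-0.83],[0,0,-0.83],[0,0,-0.83],[0,0,-0.83],[0,0,-0.83],[0,0,-0.83],[0,0,-0.83]],"rot":[[0,0,0],[0,0,0],[0,0,0],[0,0,0],[0,0,0],[0,0,0],[0,0,0],[0,0,0],[0,0,0],[0,0,0]],"jaw":[80,80,80,80,80,50,50,50,50,50]}' 30
python3 -m inch '{"translation":[[0,0,0.2],[0,0,0.5],[0,0,0.9],[0,0,1],[0,0,1]],"rot":[[0,0,0],[0,0,0],[0,0,0],[0,0,0],[0,0,0]],"jaw":[50,50,50,50,50]}'
```

```text
time: 7.8
ee_pos: [0.4519, -0.2071, 0.1342]
eef_rot: [0.739, 0.674, 0.005, -0.002]
ft_force: [-0.7, 0.4, 1.3]
width: 0.0803
time: 8.8
ee_pos: [0.4521, -0.2074, 0.052]
eef_rot: [0.739, 0.674, 0.005, -0.002]
ft_force: [-1.7, 1.0, 7.1]
width: 0.0626
time: 9.3
ee_pos: [0.4528, -0.2078, 0.1533]
eef_rot: [0.739, 0.674, 0.006, -0.001]
ft_force: [-0.0, -0.1, -4.1]
width: 0.0631
```

```bash
python3 -m inch '{"translation":[[0,0,0.4],[0,0.2,0.6],[0.15,0.5,0.6],[0.3,0.8,0.6],[0.4,0.98,0.6],[0.4,0.98,0.6]],"rot":[[0,0,-0.13],[0,0,-0.26],[0,0,-0.4],[0,0,-0.53],[0,0,-0.66],[0,0,-0.8]],"jaw":[50,50,50,50,50,50]}'
python3 -m inch '{"translation":[[0.1,0.2,0],[0.2,0.5,0],[0.3,0.8,0],[0.37,0.98,0],[0.37,0.98,0],[0.37,0.98,0],[0.37,0.98,0]],"rot":[[0,0,-0.13],[0,0,-0.26],[0,0,-0.4],[0,0,-0.53],[0,0,-0.66],[0,0,-0.775],[0,0,-0.775]],"jaw":[50,50,50,50,50,50,50]}'
python3 - <<'E'
from h import *
s=r.read_state();im=eyes.camera('wrist');cv2.imwrite('pics/w4.png',im);print(s['ee_pos'],s['eef_rot'],s['joint_positions'])
for n in('scene','top'):cv2.imwrite(f'pics/{n}4.png',eyes.camera(n))
E
```

```text
time: 9.9
ee_pos: [0.4931, -0.1062, 0.2112]
eef_rot: [0.949, 0.315, 0.005, 0.0]
ft_force: [-0.3, -0.6, -2.2]
width: 0.0629
time: 10.6
ee_pos: [0.5292, -0.0081, 0.2091]
eef_rot: [0.996, -0.086, 0.002, 0.002]
ft_force: [0.2, 0.6, -3.7]
width: 0.0629
[ 0.52923504 -0.00805232  0.20908369] [ 0.99625066 -0.08645006  0.00245767  0.00222861] [ 0.43820651  0.17853909 -0.56710129  1.7268818   0.10597202  1.26138636
 -1.89756774]
```

View pics/w4.png

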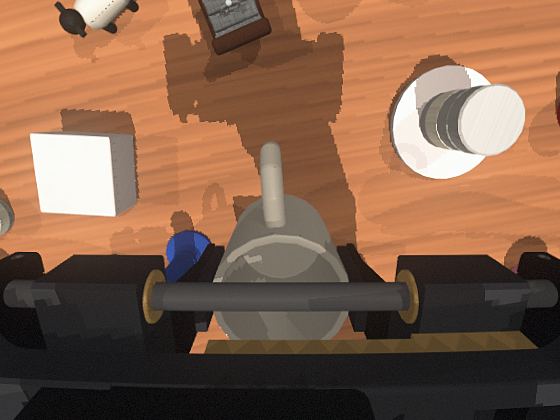

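Mug is held square with its handle towards the customers. Lowering it.

```bash
python3 -m inch '{"translation":[[0,-0.05,-0.4],[0,-0.05,-0.7],[0,-0.05,-0.7],[0,-0.05,-0.7]],"rot":[[0,0,0],[0,0,0],[0,0,0],[0,0,0]],"jaw":[50,50,50,50]}'
python3 -m inch '{"translation":[[0,0,-0.3],[0,0,-0.6],[0,0,-0.75],[0,0,-0.8],[0,0,-0.82],[0,0,-0.82]],"rot":[[0,0,0],[0,0,0],[0,0,0],[0,0,0],[0,0,0],[0,0,0]],"jaw":[50,50,50,50,50,50]}'
```

```text
time: 11.15
ee_pos: [0.5297, -0.0132, 0.1406]
eef_rot: [0.997, -0.083, 0.003, 0.002]
ft_force: [0.1, -0.4, -1.4]
width: 0.0629
time: 11.75
ee_pos: [0.5306, -0.0132, 0.0599]
eef_rot: [0.997, -0.083, 0.004, 0.002]
ft_force: [0.1, -0.2, -2.5]
width: 0.0629
```

```bash
python3 -m inch '{"translation":[[0,0,-0.03],[0,0,-0.06],[0,0,-0.07],[0,0,-0.08],[0,0,-0.08]],"rot":[[0,0,0],[0,0,0],[0,0,0],[0,0,0],[0,0,0]],"jaw":[50,50,50,50,50]}'
```

```text
time: 12.25
ee_pos: [0.5306, -0.0132, 0.0521]
eef_rot: [0.997, -0.083, 0.004, 0.002]
ft_force: [-1.9, 0.0, 1.2]
width: 0.0629
```

```bash
python3 -m inch '{"translation":[[0,0,0],[0,0,0],[0,0,0],[0,0,0.3],[0,0,0.7],[0,0,1],[0,0,1]],"rot":[[0,0,0],[0,0,0],[0,0,0],[0,0,0],[0,0,0],[0,0,0],[0,0,0]],"jaw":[87,87,87,87,87,87,87]}'
python3 -m inch '{"translation":[[0.2,0,0.4],[0.5,0.1,0.5],[0.9,0.18,0.5],[1,0.18,0.5],[1,0.18,0.5]],"rot":[[0,0,0.12],[0,0,0.25],[0,0,0.35],[0,0,0.35],[0,0,0.35]],"jaw":[87,87,87,87,87]}'
python3 - <<'E'
from h import *
s=r.read_state();im=eyes.camera('wrist');cv2.imwrite('pics/w5.png',im);print(s['ee_pos'].tolist(),s['eef_rot'].tolist(),s['joint_positions'])
for n in('scene','top'):cv2.imwrite(f'pics/{n}5.png',eyes.camera(n))
E
```

```text
time: 12.95
ee_pos: [0.5331, -0.013, 0.1566]
eef_rot: [0.996, -0.083, 0.008, 0.002]
ft_force: [1.1, 0.6, 0.6]
width: 0.0868
time: 13.45
ee_pos: [0.6336, 0.0053, 0.2049]
eef_rot: [0.995, 0.099, 0.007, 0.0]
ft_force: [-0.2, -0.5, -0.7]
width: 0.0872
[0.6335959008242682, 0.005339897755298101, 0.20494429556831495] [0.9950267838841601, 0.09936668468776787, 0.006925049822536216, 7.07973311746003e-05] [ 0.36900971  0.41954544 -0.59470002  1.46410675  0.23937849  1.31655322
 -1.61413498]
```

View pics/w5.png

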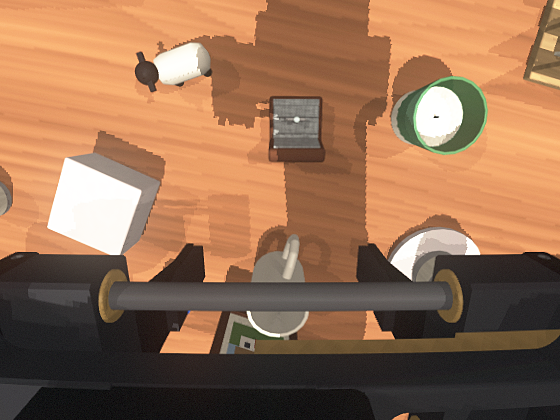

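Ring box seen squarely (columns 270–324, front edge at row 97, lid at rows 150–162). A green candle glass stands to its right (centre about (450,115)), so I need the clearance to it.

```bash
python3 - <<'E'
from h import *
np.set_printoptions(precision=4,suppress=True)
s={'ee_pos':[0.6335959,0.0053399,0.2049443],'eef_rot':[0.99502678,0.09936668,0.00692505,7e-5]}
im=cv2.imread('pics/w5.png');hsv=cv2.cvtColor(im,cv2.COLOR_BGR2HSV)
print('front edge',ray('wrist',[(272,98),(321,97)],.026,s)[:,:2].tolist())
print('lid top back',ray('wrist',[(270,161),(324,160)],.063,s)[:,:2].tolist(),ray('wrist',[(270,150),(324,149)],.063,s)[:,:2].tolist())
g=(hsv[...,0]>45)&(hsv[...,0]<90)&(hsv[...,1]>80)
c=blob(g,(370,60,500,170));print(c.min(0),c.max(0))
t=cv2.imread('pics/top0.png');ht=cv2.cvtColor(t,cv2.COLOR_BGR2HSV)
ct=blob((ht[...,0]>40)&(ht[...,0]<95)&(ht[...,1]>60),(300,105,340,145));print(ct.min(0),ct.max(0))
for z in(.05,.06,.07,.08):print(z,circ(ray('wrist',c[c[:,0]>420],z,s)),circ(ray('top',ct,z)))
b=(hsv[...,2]<120)&(hsv[...,1]<90);cb=blob(b,(260,90,335,170));print(cb.min(0),cb.max(0),cv2.minAreaRect(cb))
E
```

```text
front edge [[0.7300396333312195, 0.03342634553053207], [0.7408213717309137, -0.014515760486776493]]
lid top back [[0.6721484358278986, 0.023058334862345767], [0.6831097572998972, -0.026179637649573904]] [[0.6821140632592643, 0.024991752156011095], [0.6929830108074674, -0.023817721783304876]]
[417.  76.] [486. 154.]
[307. 113.] [329. 124.]
0.05 (array([ 0.7456, -0.1364]), np.float64(0.032545720174229444)) (array([ 0.7536, -0.1241]), np.float64(0.02937300182626002))
0.06 (array([ 0.7443, -0.1313]), np.float64(0.03148673294697559)) (array([ 0.7509, -0.1233]), np.float64(0.02915886263711903))
0.07 (array([ 0.7431, -0.1262]), np.float64(0.030427745719745346)) (array([ 0.7482, -0.1225]), np.float64(0.028944723447958766))
0.08 (array([ 0.7418, -0.1211]), np.float64(0.0293687584925148)) (array([ 0.7454, -0.1217]), np.float64(0.028730584258827102))
[273. 135.] [320. 148.] ((296.479248046875, 141.70526123046875), (47.33246994018555, 12.024211883544922), 1.6846843957901)
```

Box middle is about (0.713, 0.004) with yaw 0.22. The candle leaves only about 6 mm to the gripper body, so I'll approach 7 mm to the +y side and let the jaws centre the box.

```bash
python3 -m inch '{"translation":[[0.3,0.02,-0.1],[0.6,0.04,-0.3],[0.79,0.06,-0.6],[0.79,0.06,-0.9],[0.79,0.06,-0.9],[0.79,0.06,-0.9]],"rot":[[0,0.01,0.02],[0,0.013,0.022],[0,0.013,0.022],[0,0.013,0.022],[0,0.013,0.022],[0,0.013,0.022]],"jaw":[87,87,87,87,87,87]}' 15
python3 - <<'E'
from h import *
s=r.read_state();im=eyes.camera('wrist');cv2.imwrite('pics/w6.png',im);print(s['ee_pos'].tolist(),s['eef_rot'].tolist())
E
```

```text
time: 14.2
ee_pos: [0.7106, 0.0106, 0.1171]
eef_rot: [0.994, 0.11, 0.0, 0.0]
ft_force: [0.7, -0.8, 0.9]
width: 0.0869
[0.710646527288557, 0.010573796279153797, 0.11706919411165521] [0.9938778370636961, 0.11048375920329045, 0.0003819380219997918, 0.0001951134169886856]
```

View pics/w6.png

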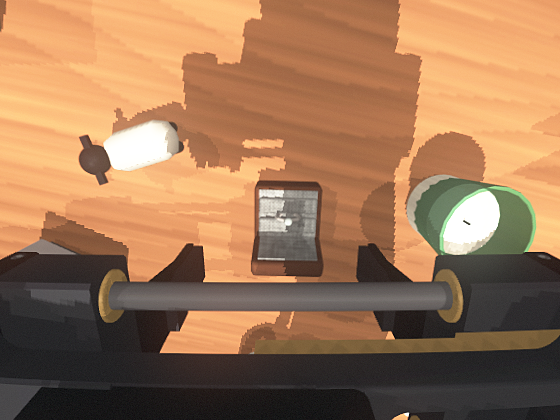

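```bash
python3 - <<'E'
from h import *
np.set_printoptions(precision=4,suppress=True)
s={'ee_pos':[0.7106465,0.0105738,0.1170692],'eef_rot':[0.9938778,0.1104838,0.00038,0.0002]}
Rt=Ro.from_quat(s['eef_rot']).as_matrix()
def tool(uv,z): return ((ray('wrist',uv,z,s)-s['ee_pos'])@Rt)[:,:2]
print('front z26',tool([(256,182),(321,183)],.026),'lid z63',tool([(251,274),(323,275)],.063))
print('candle base left z0',tool([(408,200)],0),'top rim z.075',tool([(430,225),(535,225)],.075))
E
```

```text
front z26 [[ 0.0295 -0.0194]
 [ 0.0288  0.0317]] lid z63 [[-0.0311 -0.0215]
 [-0.0318  0.0309]]
candle base left z0 [[0.0085 0.1134]] top rim z.075 [[0.0107 0.0984]
 [0.0105 0.1719]]
```

```bash
python3 -m inch '{"translation":[[0.03,0.04,-0.2],[0.03,0.04,-0.5],[0.03,0.04,-0.75],[0.03,0.04,-0.9],[0.03,0.04,-1],[0.03,0.04,-1],[0.03,0.04,-1]],"rot":[[0,0,0],[0,0,0],[0,0,0],[0,0,0],[0,0,0],[0,0,0],[0,0,0]],"jaw":[87,87,87,87,87,87,87]}'
python3 -m inch '{"translation":[[0,0,0],[0,0,0],[0,0,0],[0,0,0],[0,0,0],[0,0,0],[0,0,0]],"rot":[[0,0,0],[0,0,0],[0,0,0],[0,0,0],[0,0,0],[0,0,0],[0,0,0]],"jaw":[72,64,56,45,45,45,45]}' 20
```

```text
time: 14.95
ee_pos: [0.7151, 0.0148, 0.0196]
eef_rot: [0.994, 0.11, 0.002, 0.0]
ft_force: [0.8, -0.1, 0.5]
width: 0.0871
time: 15.65
ee_pos: [0.7154, 0.0143, 0.0199]
eef_rot: [0.994, 0.11, 0.003, 0.001]
ft_force: [0.6, -2.6, 2.8]
width: 0.0542
```

```bash
python3 -m inch '{"translation":[[0,0,0.1],[0,0,0.3],[0,0,0.6],[0,0,1],[0,0,1]],"rot":[[0,0,0],[0,0,0],[0,0,0],[0,0,0],[0,0,0]],"jaw":[45,45,45,45,45]}'
python3 -m inch '{"translation":[[-0.2,0.2,0.2],[-0.4,0.6,0.3],[-0.6,0.9,0.3],[-0.6,0.9,0.3],[-0.6,0.9,0.3]],"rot":[[0,0,-0.12],[0,0,-0.24],[0,0,-0.36],[0,0,-0.44],[0,0,-0.44]],"jaw":[45,45,45,45,45]}'
python3 -m inch '{"translation":[[-0.2,0.2,0],[-0.4,0.6,0],[-0.6,0.85,0],[-0.6,0.85,0],[-0.6,0.85,0],[-0.6,0.85,0]],"rot":[[0,0,0],[0,0,0],[0,0,0],[0,0,0],[0,0,0],[0,0,0]],"jaw":[45,45,45,45,45,45]}'
python3 - <<'E'
from h import *
s=r.read_state();im=eyes.camera('wrist');cv2.imwrite('pics/w7.png',im);print(s['ee_pos'].tolist(),s['eef_rot'].tolist(),s['joint_positions'])
for n in('scene','top'):cv2.imwrite(f'pics/{n}7.png',eyes.camera(n))
E
```

```text
time: 16.15
ee_pos: [0.7181, 0.0157, 0.1269]
eef_rot: [0.994, 0.11, 0.007, 0.0]
ft_force: [1.1, 0.1, 0.2]
width: 0.0543
time: 16.65
ee_pos: [0.6574, 0.1075, 0.1574]
eef_rot: [0.993, -0.119, 0.007, 0.002]
ft_force: [-0.6, -0.5, -1.8]
width: 0.0539
time: 17.25
ee_pos: [0.5983, 0.1906, 0.1572]
eef_rot: [0.993, -0.119, 0.007, 0.002]
ft_force: [0.5, -1.3, -1.5]
width: 0.0537
[0.59831802155886, 0.19060760498556528, 0.1571685789725031] [0.9928421638147156, -0.11921801573279711, 0.00685639449364354, 0.0021195119711347405] [ 0.04291018  0.4388575  -0.55944186  1.53611438  0.25367753  1.22799898
 -2.36735607]
```

View pics/w7.png

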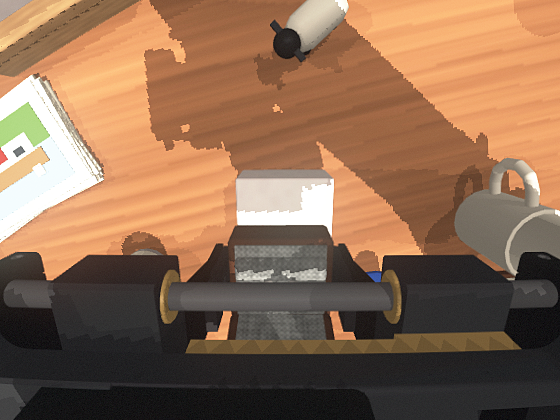

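```bash
python3 - <<'E'
from h import *
np.set_printoptions(precision=4,suppress=True)
s={'ee_pos':[0.598318,0.1906076,0.1571686],'eef_rot':[0.99284216,-0.11921802,0.00685639,0.00211951]}
Rt=Ro.from_quat(s['eef_rot']).as_matrix()
def tool(uv,z): return ((ray('wrist',uv,z,s)-s['ee_pos'])@Rt)
im=cv2.imread('pics/w7.png');g=cv2.cvtColor(im,cv2.COLOR_BGR2GRAY)
for c in(245,260,275,310,325):print(c,[(int(i),int(d)) for i,d in zip(range(160,262),np.diff(g[160:262,c].astype(int))) if abs(d)>18])
for row in(190,200,210):print(row,[(int(i),int(d)) for i,d in zip(range(225,345),np.diff(g[row,225:345].astype(int))) if abs(d)>12])
print('plinth far edge z60',tool([(237,179),(333,178)],.06),'world',ray('wrist',[(237,179),(333,178)],.06,s))
print('box front bottom',tool([(230,226),(329,226)],.137),'front top',tool([(228,243),(333,243)],.163))
a=.24;print('plinth far edge expected',[ (.593+.04*np.cos(a)+q*np.sin(a), .190-.04*np.sin(a)+q*np.cos(a)) for q in(.04,-.04)])
E
```

```text
245 [(169, 20), (177, 37), (178, 34), (211, 24), (212, 22), (224, -120), (225, -81), (244, 23), (245, 27)]
260 [(177, 40), (178, 33), (211, 45), (224, -118), (225, -74), (244, 21), (245, 27), (256, -32), (259, 19), (260, -21)]
275 [(177, 41), (178, 33), (210, 43), (224, -118), (225, -72), (244, 20), (245, 24), (256, -27)]
310 [(177, 45), (178, 30), (189, 45), (224, -167), (244, 19)]
325 [(177, 45), (178, 30), (182, -19), (183, 56), (225, -129), (226, -63)]
190 [(235, 33), (301, 18), (302, 23), (333, -89)]
200 [(236, 37), (301, 34), (332, -92), (333, 15)]
210 [(235, 19), (236, 60), (237, -30), (242, 27), (243, 18), (244, -44), (264, 30), (265, 15), (266, -39), (275, 26), (276, 17), (278, -41), (286, 28), (287, 14), (288, -38), (298, 26), (299, 17), (332, -103)]
plinth far edge z60 [[ 0.0306 -0.035   0.0975]
 [ 0.0314  0.0422  0.0977]] world [[0.6376 0.2168 0.06  ]
 [0.6201 0.1416 0.06  ]]
box front bottom [[ 0.0174 -0.0293  0.0203]
 [ 0.0174  0.0281  0.0205]] front top [[ 0.0175 -0.0263 -0.0057]
 [ 0.0175  0.0263 -0.0055]]
plinth far edge expected [(np.float64(0.6413616240511666), np.float64(0.2193454139369958)), (np.float64(0.6223454139369957), np.float64(0.14163837594883344))]
```

```bash
python3 -m inch '{"translation":[[-0.01,-0.035,-0.2],[-0.01,-0.035,-0.4],[-0.01,-0.035,-0.6],[-0.01,-0.035,-0.68],[-0.01,-0.035,-0.73],[-0.01,-0.035,-0.73]],"rot":[[0.004,0.009,0],[0.004,0.009,0],[0.004,0.009,0],[0.004,0.009,0],[0.004,0.009,0],[0.004,0.009,0]],"jaw":[45,45,45,45,45,45]}'
python3 - <<'E'
from h import *
s=r.read_state();print(s['ee_pos'],s['eef_rot'])
E
```

```text
time: 18.0
ee_pos: [0.597, 0.1873, 0.0837]
eef_rot: [0.993, -0.12, 0.001, 0.0]
ft_force: [-0.4, -0.4, -0.7]
width: 0.0538
[0.59698391 0.18731251 0.08367664] [ 9.92829398e-01 -1.19530295e-01  1.43120324e-03  4.97622204e-04]
```

```bash
python3 -m inch '{"translation":[[0,0,-0.02],[0,0,-0.04],[0,0,-0.045],[0,0,-0.045]],"rot":[[0,0,0],[0,0,0],[0,0,0],[0,0,0]],"jaw":[45,45,45,45]}'
```

```text
time: 18.4
ee_pos: [0.5974, 0.1874, 0.0799]
eef_rot: [0.993, -0.12, 0.002, 0.0]
ft_force: [-0.8, -0.8, 3.6]
width: 0.0536
```

```bash
python3 -m inch '{"translation":[[0,0,0],[0,0,0],[0,0,0],[0,0,0],[0,0,0.3],[0,0,0.7],[0,0,1],[0,0,1]],"rot":[[0,0,0],[0,0,0],[0,0,0],[0,0,0],[0,0,0],[0,0,0],[0,0,0],[0,0,0]],"jaw":[60,70,80,87,87,87,87,87]}'
python3 -m inch '{"translation":[[-0.1,0.3,0.1],[-0.2,0.6,0.1],[-0.2,0.8,0.1],[-0.2,0.8,0.1]],"rot":[[0,0,0.12],[0,0,0.24],[0,0,0.24],[0,0,0.24]],"jaw":[87,87,87,87]}'
python3 -m inch '{"translation":[[-0.1,0.3,0],[-0.16,0.6,0],[-0.16,0.8,0],[-0.16,0.8,0],[-0.16,0.8,0]],"rot":[[0,0,0],[0,0,0],[0,0,0],[0,0,0],[0,0,0]],"jaw":[87,87,87,87,87]}'
python3 - <<'E'
from h import *
np.set_printoptions(precision=4,suppress=True)
s=r.read_state();im=eyes.camera('wrist');cv2.imwrite('pics/w8.png',im);print(s['ee_pos'],s['eef_rot'],s['joint_positions'])
for n in('scene','top'):cv2.imwrite(f'pics/{n}8.png',eyes.camera(n))
hsv=cv2.cvtColor(im,cv2.COLOR_BGR2HSV);p=proj('wrist',[[.561,.347,.045]],s)[0];print(p);u,v=p.astype(int)
for th in(120,160,190):
    c=blob((hsv[...,1]<60)&(hsv[...,2]>th),(u-70,max(v-70,0),u+70,v+40));print(c.min(0),c.max(0),circ(ray('wrist',c,.045,s)))
t=cv2.imread('pics/top8.png')[100:290,100:440];cv2.imwrite('pics/two8.png',np.vstack([cv2.resize(t,(560,313)),im[:285]]))
E
```

```text
time: 19.2
ee_pos: [0.5993, 0.1885, 0.1848]
eef_rot: [0.993, -0.12, 0.005, -0.001]
ft_force: [0.2, 1.1, -0.3]
width: 0.0867
time: 19.6
ee_pos: [0.5777, 0.272, 0.1941]
eef_rot: [1.0, 0.008, 0.004, -0.003]
ft_force: [0.3, 0.4, 0.3]
width: 0.0869
time: 20.1
ee_pos: [0.562, 0.351, 0.1933]
eef_rot: [1.0, 0.008, 0.004, -0.002]
ft_force: [-0.6, -0.9, 0.2]
width: 0.0869
[0.562  0.351  0.1933] [ 1.      0.0079  0.0041 -0.002 ] [-0.173   0.5079 -0.6434  1.387   0.3072  1.3376 -2.3785]
[285.1614 202.3944]
[263. 175.] [309. 225.] (array([0.5622, 0.3463]), np.float64(0.024180064478537905))
[263. 181.] [309. 225.] (array([0.5597, 0.3462]), np.float64(0.022819445512063986))
[263. 182.] [308. 225.] (array([0.5591, 0.3462]), np.float64(0.02207658605723018))
```

View pics/two8.png

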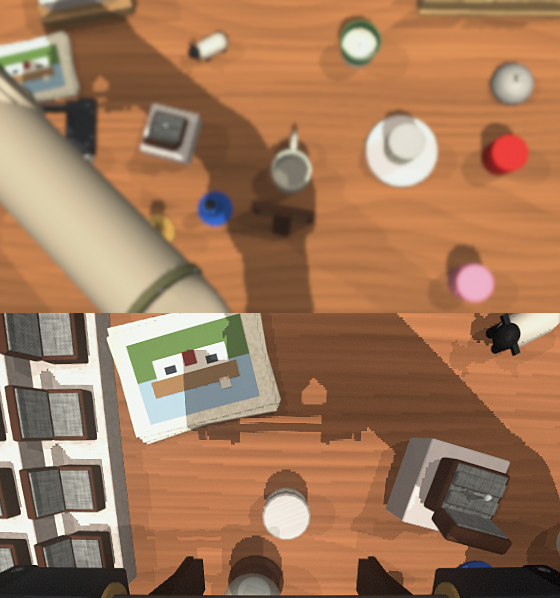

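The top view (upper half) shows the ring box on the plinth, the mug before the picture and the large tin on the marble. In the wrist view the small tin's lid sits at about (286,203). Picking the small tin.

```bash
python3 -m inch '{"translation":[[-0.02,-0.05,-0.4],[-0.02,-0.05,-0.75],[-0.02,-0.05,-0.8],[-0.02,-0.05,-0.8]],"rot":[[0,0.007,0],[0,0.007,0],[0,0.007,0],[0,0.007,0]],"jaw":[75,75,75,75]}'
python3 -m inch '{"translation":[[0,0,-0.4],[0,0,-0.75],[0,0,-0.87],[0,0,-0.87],[0,0,-0.87],[0,0,-0.87],[0,0,-0.87],[0,0,-0.87],[0,0,-0.87],[0,0,-0.87]],"rot":[[0,0,0],[0,0,0],[0,0,0],[0,0,0],[0,0,0],[0,0,0],[0,0,0],[0,0,0],[0,0,0],[0,0,0]],"jaw":[75,75,75,75,75,38,38,38,38,38]}' 20
python3 -m inch '{"translation":[[0,0,0.2],[0,0,0.5],[0,0,0.9],[0,0,1],[0,0,1]],"rot":[[0,0,0],[0,0,0],[0,0,0],[0,0,0],[0,0,0]],"jaw":[38,38,38,38,38]}'
```

```text
time: 20.65
ee_pos: [0.5606, 0.3442, 0.1136]
eef_rot: [1.0, 0.007, 0.0, -0.002]
ft_force: [0.2, -0.7, 0.6]
width: 0.0755
time: 21.65
ee_pos: [0.5607, 0.3445, 0.0271]
eef_rot: [1.0, 0.007, 0.0, -0.002]
ft_force: [-0.9, 1.1, 2.4]
width: 0.0472
time: 22.15
ee_pos: [0.5615, 0.3451, 0.129]
eef_rot: [1.0, 0.007, 0.002, -0.003]
ft_force: [0.3, 0.2, -1.2]
width: 0.0471
```

```bash
python3 -m inch '{"translation":[[0,0,0.4],[0,0,0.8],[0,0,1],[0,0,1]],"rot":[[0,0,0],[0,0,0],[0,0,0],[0,0,0]],"jaw":[38,38,38,38]}'
python3 -m inch '{"translation":[[0,-0.4,0],[0,-0.8,0],[0,-0.95,0]],"rot":[[0,0,0],[0,0,0],[0,0,0]],"jaw":[38,38,38]}'
python3 -m inch '{"translation":[[0,-0.45,0],[0,-0.9,0],[0,-0.95,0]],"rot":[[0,0,0],[0,0,0],[0,0,0]],"jaw":[38,38,38]}'
python3 -m inch '{"translation":[[0,-0.45,0],[0,-0.9,0],[0,-0.95,0]],"rot":[[0,0,0],[0,0,0],[0,0,0]],"jaw":[38,38,38]}'
python3 -m inch '{"translation":[[0,-0.45,0],[0,-0.9,0],[0,-0.95,0]],"rot":[[0,0,0],[0,0,0],[0,0,0]],"jaw":[38,38,38]}'
python3 -m inch '{"translation":[[0,-0.45,0],[0,-0.8,0],[0,-0.85,0],[0,-0.85,0]],"rot":[[0,0,0],[0,0,0],[0,0,0],[0,0,0]],"jaw":[38,38,38,38]}'
```

```text
time: 22.55
ee_pos: [0.5622, 0.3457, 0.2307]
eef_rot: [1.0, 0.006, 0.003, -0.003]
ft_force: [0.5, 0.7, -0.6]
width: 0.0473
time: 22.85
ee_pos: [0.5625, 0.2454, 0.2278]
eef_rot: [1.0, 0.004, 0.002, -0.001]
ft_force: [0.7, 0.2, -1.7]
width: 0.0471
time: 23.15
ee_pos: [0.563, 0.1429, 0.2253]
eef_rot: [1.0, -0.0, 0.0, 0.001]
ft_force: [0.2, 0.5, -1.0]
width: 0.0474
time: 23.45
ee_pos: [0.5627, 0.0406, 0.2229]
eef_rot: [1.0, -0.005, -0.001, 0.002]
ft_force: [0.2, -0.3, -1.2]
width: 0.0473
time: 23.75
ee_pos: [0.5617, -0.0615, 0.2207]
eef_rot: [1.0, -0.009, -0.003, 0.003]
ft_force: [0.1, -0.9, -1.7]
width: 0.0473
time: 24.15
ee_pos: [0.5612, -0.1473, 0.219]
eef_rot: [1.0, -0.01, -0.004, 0.003]
ft_force: [0.4, 0.8, 0.2]
width: 0.0472
```

```bash
python3 -m inch '{"translation":[[0,0,0],[0,0,0]],"rot":[[0,0,0],[0,0,0]],"jaw":[38,38]}'
python3 - <<'E'
from h import *
np.set_printoptions(precision=4,suppress=True)
s=r.read_state();im=eyes.camera('wrist');cv2.imwrite('pics/w9.png',im);print(s['ee_pos'],s['eef_rot'])
cv2.imwrite('pics/top9.png',eyes.camera('top'));cv2.imwrite('pics/scene9.png',eyes.camera('scene'))
print(proj('wrist',[[.572,-.2,.095],[.572,-.2,.015],[.561,-.147,s['ee_pos'][2]-.0271]],s))
hsv=cv2.cvtColor(im,cv2.COLOR_BGR2HSV);g=(hsv[...,1]<60)&(hsv[...,2]>120)
n,l,st,c=cv2.connectedComponentsWithStats(g.astype(np.uint8));print([(st[i].tolist(),c[i].round()) for i in range(1,n) if st[i,4]>800])
t=cv2.imread('pics/top8.png');ht=cv2.cvtColor(t,cv2.COLOR_BGR2HSV)
for th in(170,190):
  m=(ht[...,1]<60)&(ht[...,2]>th)
cv2.imwrite('pics/t8c.png',cv2.resize(t[160:225,310:380],None,fx=4,fy=4,interpolation=cv2.INTER_CUBIC))
cv2.imwrite('pics/two9.png',np.hstack([im[:300],cv2.resize(t[160:225,310:380],None,fx=3.4,fy=4.6154,interpolation=cv2.INTER_CUBIC)]))
E
```

```text
time: 24.35
ee_pos: [0.5612, -0.1453, 0.2183]
eef_rot: [1.0, -0.009, -0.005, 0.003]
ft_force: [-0.1, 0.0, -0.7]
width: 0.047
[ 0.5612 -0.1453  0.2183] [ 0.9999 -0.0091 -0.0046  0.0026]
[[340.357  193.2142]
 [327.1999 176.6302]
 [283.0832 249.1951]]
[([0, 0, 35, 42, 1122], array([14., 18.])), ([223, 0, 62, 27, 1292], array([252.,  11.])), ([470, 33, 69, 68, 3609], array([504.,  66.])), ([275, 124, 104, 104, 8464], array([327., 175.])), ([0, 136, 32, 82, 2326], array([ 15., 175.])), ([116, 162, 82, 94, 4606], array([157., 218.])), ([232, 217, 97, 65, 4496], array([282., 255.])), ([242, 311, 78, 17, 890], array([280., 318.]))]
```

View pics/two9.png

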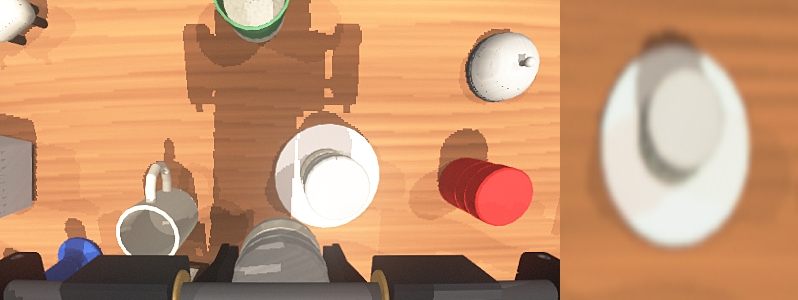

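Lid is centred near (337,188), within the marble circle at (327,175). Working out both.

```bash
python3 - <<'E'
from h import *
s={'ee_pos':[.5612,-.1453,.2183],'eef_rot':[.9999,-.0091,-.0046,.0026]}
print('lid',ray('wrist',[(337,187.5)],.095,s),'marble',ray('wrist',[(327,175.5)],.015,s))
# lid edge refine with Hough
im=cv2.imread('pics/w9.png',0)
print(cv2.HoughCircles(cv2.medianBlur(im[140:235,270:385],3),cv2.HOUGH_GRADIENT,1,20,param1=60,param2=12,minRadius=29,maxRadius=38))
E
```

```text
lid [[ 0.57730669 -0.19675434  0.095     ]] marble [[ 0.57330337 -0.19970133  0.015     ]]
[[[68.5 49.5 33. ]]]
```

```bash
python3 - <<'E'
from h import *
s={'ee_pos':[.5612,-.1453,.2183],'eef_rot':[.9999,-.0091,-.0046,.0026]}
print('tin far edge',ray('wrist',[(283,217.5)],.191,s)-np.array(s['ee_pos']))
E
python3 -m inch '{"translation":[[0.06,-0.25,0],[0.13,-0.52,0],[0.14,-0.52,-0.3],[0.14,-0.52,-0.6],[0.14,-0.52,-0.85],[0.14,-0.52,-0.85],[0.14,-0.52,-0.85]],"rot":[[0.005,-0.009,0],[0.005,-0.009,0],[0.005,-0.009,0],[0.005,-0.009,0],[0.005,-0.009,0],[0.005,-0.009,0],[0.005,-0.009,0]],"jaw":[38,38,38,38,38,38,38]}'
python3 - <<'E'
from h import *
print(r.read_state()['ee_pos'],r.read_state()['eef_rot'])
im=eyes.camera('wrist');cv2.imwrite('pics/w10.png',im)
sc=eyes.camera('scene');cv2.imwrite('pics/scene10.png',sc)
E
```

```text
tin far edge [[ 0.02025097 -0.00192916 -0.0273    ]]
time: 25.2
ee_pos: [0.5756, -0.1978, 0.1347]
eef_rot: [1.0, -0.009, 0.001, 0.0]
ft_force: [-0.4, -0.3, -0.0]
width: 0.0472
[ 0.57560152 -0.19778075  0.13465199] [ 9.99957166e-01 -9.22988826e-03  6.51968533e-04  2.23294785e-04]
```

```bash
python3 -m inch '{"translation":[[0.03,0,-0.04],[0.03,0,-0.08],[0.03,0,-0.1],[0.03,0,-0.1]],"rot":[[0,0,0],[0,0,0],[0,0,0],[0,0,0]],"jaw":[38,38,38,38]}'
```

```text
time: 25.7
ee_pos: [0.5791, -0.1981, 0.1255]
eef_rot: [1.0, -0.009, 0.002, 0.001]
ft_force: [0.9, 0.6, -1.3]
width: 0.047
```

```bash
python3 -m inch '{"translation":[[0,0,-0.02],[0,0,-0.035],[0,0,-0.045],[0,0,-0.045]],"rot":[[0,0,0],[0,0,0],[0,0,0],[0,0,0]],"jaw":[38,38,38,38]}'
```

```text
time: 26.1
ee_pos: [0.5796, -0.198, 0.1221]
eef_rot: [1.0, -0.009, 0.002, 0.001]
ft_force: [-3.3, 1.1, 7.5]
width: 0.0471
```

```bash
python3 -m inch '{"translation":[[0,0,0.01],[0,0,0.01],[0,0,0.01],[0,0,0.01],[0,0,0.3],[0,0,0.7],[0,0,1],[0,0,1]],"rot":[[0,0,0],[0,0,0],[0,0,0],[0,0,0],[0,0,0],[0,0,0],[0,0,0],[0,0,0]],"jaw":[55,65,75,75,75,75,75,75]}'
python3 -m inch '{"translation":[[-0.4,0.2,0],[-0.7,0.4,0],[-0.7,0.4,0],[-0.7,0.4,0]],"rot":[[0,0,0],[0,0,0],[0,0,0],[0,0,0]],"jaw":[75,75,75,75]}'
python3 - <<'E'
from h import *
np.set_printoptions(precision=4,suppress=True)
s=r.read_state();im=eyes.camera('wrist');cv2.imwrite('pics/w11.png',im);print(s['ee_pos'].tolist(),s['eef_rot'].tolist())
p=proj('wrist',[[.576,-.1975,.14],[.576,-.1975,.095],[.5735,-.2,.015]],s);print(p)
u,v=p[1].astype(int);x0,y0=max(u-80,0),max(v-80,0);cr=im[y0:v+80,x0:u+80];print(x0,y0,cr.shape)
sc=eyes.camera('scene');cv2.imwrite('pics/scene11.png',sc)
a=cv2.resize(cr,None,fx=2.5,fy=2.5);b=cv2.resize(sc[180:320,130:290],None,fx=2.5,fy=2.5)
h=min(len(a),len(b));cv2.imwrite('pics/two11.png',np.hstack([a[:h],b[:h]]))
E
```

```text
time: 26.9
ee_pos: [0.5817, -0.1984, 0.2269]
eef_rot: [1.0, -0.009, 0.006, 0.002]
ft_force: [-0.4, -0.2, 1.0]
width: 0.0751
time: 27.3
ee_pos: [0.5113, -0.1585, 0.2268]
eef_rot: [1.0, -0.009, 0.006, 0.002]
ft_force: [-0.4, -0.0, 0.4]
width: 0.0752
[0.5113038897778108, -0.15846833727805976, 0.22675345342174782] [0.9999384918864683, -0.009312942063335704, 0.0055918272392888975, 0.0022389779065572083]
[[330.8866 136.789 ]
 [322.7633 134.5682]
 [315.422  134.1987]]
242 54 (160, 160, 3)
```

View pics/two11.png

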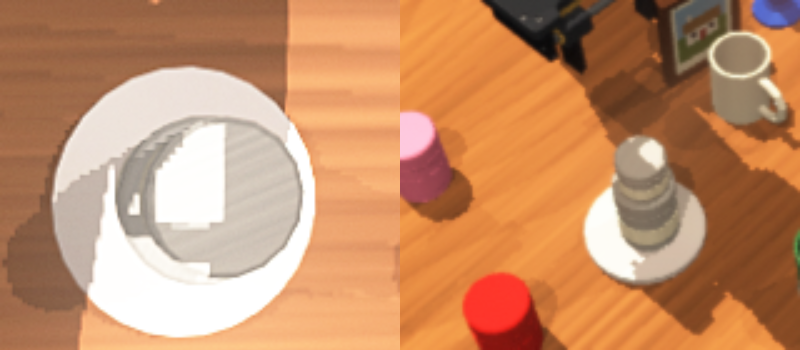

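Small tin is centred within about 3 mm on the large one, and the large tin is about 4 mm from the marble's centre. Now the candlestick.

```bash
python3 -m inch '{"translation":[[0,0.4,0],[-0.1,0.8,0],[-0.2,0.93,0],[-0.2,0.93,0]],"rot":[[0,0,0.12],[0,0,0.24],[0,0,0.34],[0,0,0.34]],"jaw":[60,60,60,60]}'
python3 -m inch '{"translation":[[0,0.4,0],[-0.1,0.8,0],[-0.2,0.93,0],[-0.2,0.93,0]],"rot":[[0,0,0.12],[0,0,0.24],[0,0,0.34],[0,0,0.34]],"jaw":[60,60,60,60]}'
python3 -m inch '{"translation":[[0,0.4,0],[-0.1,0.8,0],[-0.2,0.93,0],[-0.2,0.93,0]],"rot":[[0,0,0.12],[0,0,0.24],[0,0,0.34],[0,0,0.34]],"jaw":[60,60,60,60]}'
python3 -m inch '{"translation":[[0,0.4,0],[-0.1,0.8,0],[-0.2,0.92,0],[-0.2,0.92,0],[-0.2,0.92,0]],"rot":[[0,0,0.12],[0,0,0.24],[0,0,0.34],[0,0,0.34],[0,0,0.34]],"jaw":[60,60,60,60,60]}'
python3 - <<'E'
from h import *
np.set_printoptions(precision=4,suppress=True)
s=r.read_state();im=eyes.camera('wrist');cv2.imwrite('pics/w12.png',im);print(s['ee_pos'],s['eef_rot'],s['joint_positions'])
print('exp top,foot',proj('wrist',[[.4305,.2125,.1],[.4305,.2125,.005],[.46,.12,.1],[.457,0,.13]],s))
hsv=cv2.cvtColor(im,cv2.COLOR_BGR2HSV)
u,v=proj('wrist',[[.4305,.2125,.1]],s)[0].astype(int)
c=blob((hsv[...,2]<75),(u-15,v-15,u+15,v+15));print('hole',c.min(0),c.max(0),ray('wrist',[c.mean(0)],.1,s))
E
```

```text
time: 27.8
ee_pos: [0.4921, -0.0639, 0.2266]
eef_rot: [0.985, 0.171, 0.006, 0.001]
ft_force: [0.5, -0.3, 0.2]
width: 0.061
time: 28.2
ee_pos: [0.4723, 0.0304, 0.2268]
eef_rot: [0.939, 0.344, 0.006, -0.001]
ft_force: [0.7, -0.3, 0.3]
width: 0.0599
time: 28.6
ee_pos: [0.4527, 0.1242, 0.2269]
eef_rot: [0.863, 0.505, 0.006, -0.002]
ft_force: [0.5, -0.7, 0.6]
width: 0.06
time: 29.1
ee_pos: [0.4343, 0.2141, 0.2267]
eef_rot: [0.763, 0.647, 0.006, -0.003]
ft_force: [0.0, -0.7, 0.3]
width: 0.06
[0.4343 0.2141 0.2267] [ 0.7626  0.6468  0.0056 -0.0029] [ 0.2809  0.0794 -0.8529  1.8012  0.0548  1.2782 -0.7497]
exp top,foot [[276.4504 210.746 ]
 [277.1887 189.7326]
 [320.7963 293.8337]
 [335.7343 410.2592]]
hole [277. 219.] [277. 219.] [[0.4297 0.2046 0.1   ]]
```

View pics/w12.png

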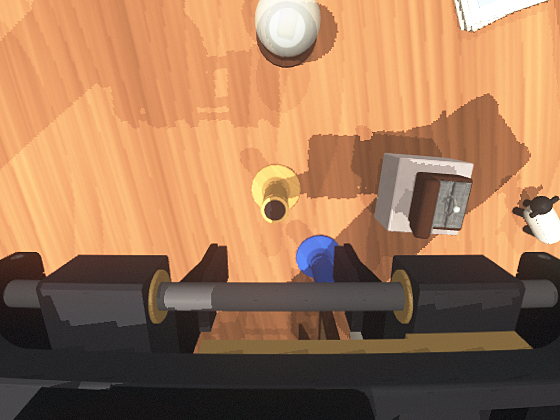

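Brass column top is at (274,210) and its foot at (276,189), so it stands at (0.4285, 0.213). The ring box sits square on the plinth. Grasping the candlestick.

```bash
python3 -m inch '{"translation":[[-0.06,-0.01,-0.4],[-0.06,-0.01,-0.75],[-0.06,-0.01,-0.8],[-0.06,-0.01,-0.8]],"rot":[[-0.011,0.004,0],[-0.011,0.004,0],[-0.011,0.004,0],[-0.011,0.004,0]],"jaw":[60,60,60,60]}'
python3 -m inch '{"translation":[[0,0,-0.4],[0,0,-0.75],[0,0,-0.85],[0,0,-0.85],[0,0,-0.85],[0,0,-0.85],[0,0,-0.85],[0,0,-0.85],[0,0,-0.85],[0,0,-0.85]],"rot":[[0,0,0],[0,0,0],[0,0,0],[0,0,0],[0,0,0],[0,0,0],[0,0,0],[0,0,0],[0,0,0],[0,0,0]],"jaw":[60,60,60,60,60,15,15,15,15,15]}' 30
python3 - <<'E'
from h import *
print(r.read_state()['ee_pos'],r.read_state()['eef_rot'])
E
python3 -m inch '{"translation":[[0,0,0.2],[0,0,0.5],[0,0,0.9],[0,0,1],[0,0,1]],"rot":[[0,0,0],[0,0,0],[0,0,0],[0,0,0],[0,0,0]],"jaw":[15,15,15,15,15]}'
```

```text
time: 29.55
ee_pos: [0.4287, 0.2118, 0.1466]
eef_rot: [0.764, 0.645, -0.0, -0.0]
ft_force: [-0.2, -0.1, 0.8]
width: 0.06
time: 30.55
ee_pos: [0.4287, 0.2117, 0.0617]
eef_rot: [0.764, 0.645, -0.0, -0.0]
ft_force: [-0.2, 0.3, 0.8]
width: 0.028
[0.42873338 0.21174008 0.06173364] [ 7.63771019e-01  6.45487146e-01 -3.64817496e-04 -2.03048500e-04]
time: 31.05
ee_pos: [0.4294, 0.2119, 0.1627]
eef_rot: [0.764, 0.645, 0.001, 0.001]
ft_force: [0.8, 0.3, -4.1]
width: 0.025
```

```bash
python3 -m inch '{"translation":[[0,0,0.4],[0,0,0.7],[0,0,0.7]],"rot":[[0,0,0],[0,0,0],[0,0,0]],"jaw":[15,15,15]}'
python3 -m inch '{"translation":[[0,-0.3,0],[0,-0.7,0],[0.02,-1,0],[0.02,-1,0]],"rot":[[0,0,0],[0,0,0],[0,0,0],[0,0,0]],"jaw":[15,15,15,15]}'
python3 -m inch '{"translation":[[0,-0.3,0],[0,-0.7,0],[0.02,-1,0],[0.02,-1,0]],"rot":[[0,0,0],[0,0,0],[0,0,0],[0,0,0]],"jaw":[15,15,15,15]}'
python3 -m inch '{"translation":[[0,-0.3,0],[0,-0.7,0],[0.04,-1,0],[0.04,-1,0],[0.04,-1,0],[0.04,-1,0]],"rot":[[0,0,0],[0,0,0],[0,0,0],[0,0,0],[0,0,0],[0,0,0]],"jaw":[15,15,15,15,15,15]}'
python3 - <<'E'
from h import *
np.set_printoptions(precision=4,suppress=True)
s=r.read_state();im=eyes.camera('wrist');cv2.imwrite('pics/w13.png',im);print(s['ee_pos'].tolist(),s['eef_rot'].tolist())
print(proj('wrist',[[.457+a*.986+b*.165,-.001-a*.165+b*.986,.13] for a in(.007,-.007) for b in (-.05,.05)],s))
E
```

```text
time: 31.35
ee_pos: [0.4305, 0.2125, 0.2345]
eef_rot: [0.764, 0.645, 0.002, 0.001]
ft_force: [0.4, 0.4, -2.9]
width: 0.0247
time: 31.75
ee_pos: [0.432, 0.1074, 0.2318]
eef_rot: [0.766, 0.643, 0.0, 0.001]
ft_force: [-0.6, 0.4, -2.8]
width: 0.0251
time: 32.15
ee_pos: [0.4331, 0.0032, 0.2293]
eef_rot: [0.768, 0.64, -0.002, 0.0]
ft_force: [0.0, 0.1, -3.5]
width: 0.0243
time: 32.75
ee_pos: [0.4369, -0.0953, 0.2282]
eef_rot: [0.768, 0.641, -0.002, -0.001]
ft_force: [-0.6, -0.1, -2.8]
width: 0.0246
[0.4368505278888267, -0.09525733146599955, 0.22819910655530412] [0.767537625518769, 0.6410002445712955, -0.002005835086153322, -0.000810245738474767]
[[294.6657 159.7146]
 [294.459   19.9794]
 [276.9885 159.9232]
 [274.8717  20.2577]]
```

View pics/w13.png

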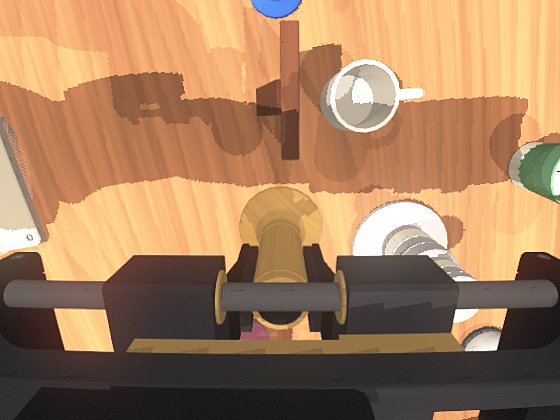

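The picture's top edge spans columns 280–299, 5 px right of the prediction, so its origin is about (0.4605, -0.001). The mug then sits at (71, 0) mm in the picture frame. Placing the candlestick accordingly.

```bash
python3 -m inch '{"translation":[[0.055,-0.145,-0.3],[0.055,-0.145,-0.7],[0.055,-0.145,-0.9],[0.055,-0.145,-0.9]],"rot":[[0,0,0],[0,0,0],[0,0,0],[0,0,0]],"jaw":[15,15,15,15]}'
python3 -m inch '{"translation":[[0,0,-0.3],[0,0,-0.55],[0,0,-0.68],[0,0,-0.68],[0,0,-0.68]],"rot":[[0,0,0],[0,0,0],[0,0,0],[0,0,0],[0,0,0]],"jaw":[15,15,15,15,15]}'
```

```text
time: 33.2
ee_pos: [0.4406, -0.1084, 0.1358]
eef_rot: [0.767, 0.642, -0.003, -0.003]
ft_force: [-0.2, 0.6, -1.6]
width: 0.0251
time: 33.7
ee_pos: [0.4415, -0.1083, 0.0691]
eef_rot: [0.767, 0.642, -0.003, -0.002]
ft_force: [-0.2, -0.1, -1.8]
width: 0.0249
```

```bash
python3 -m inch '{"translation":[[0,0,-0.03],[0,0,-0.05],[0,0,-0.07],[0,0,-0.08],[0,0,-0.08]],"rot":[[0,0,0],[0,0,0],[0,0,0],[0,0,0],[0,0,0]],"jaw":[15,15,15,15,15]}'
```

```text
time: 34.2
ee_pos: [0.4427, -0.1085, 0.0643]
eef_rot: [0.767, 0.642, -0.003, -0.001]
ft_force: [-14.8, 3.3, 37.5]
width: 0.0245
```

```bash
python3 -m inch '{"translation":[[0,0,0.02],[0,0,0.02],[0,0,0.02]],"rot":[[0,0,0],[0,0,0],[0,0,0]],"jaw":[15,15,15]}'
```

```text
time: 34.5
ee_pos: [0.4426, -0.1086, 0.0662]
eef_rot: [0.767, 0.642, -0.003, -0.001]
ft_force: [0.4, 0.3, -2.2]
width: 0.0251
```

```bash
python3 -m inch '{"translation":[[0,0,-0.01],[0,0,-0.015],[0,0,-0.015]],"rot":[[0,0,0],[0,0,0],[0,0,0]],"jaw":[15,15,15]}'
```

```text
time: 34.8
ee_pos: [0.4424, -0.1085, 0.0645]
eef_rot: [0.767, 0.642, -0.003, -0.001]
ft_force: [-1.1, 0.2, -1.4]
width: 0.0249
```

Nearly touching (under 1 mm). Release, rise, retreat and check.

```bash
python3 -m inch '{"translation":[[0,0,-0.005],[0,0,-0.005],[0,0,-0.005],[0,0,-0.005],[0,0,-0.005],[0,0,0.3],[0,0,0.7],[0,0,1],[0,0,1]],"rot":[[0,0,0],[0,0,0],[0,0,0],[0,0,0],[0,0,0],[0,0,0],[0,0,0],[0,0,0],[0,0,0]],"jaw":[15,35,50,60,60,60,60,60,60]}'
python3 -m inch '{"translation":[[-0.1,-0.3,0.4],[-0.2,-0.7,0.6],[-0.2,-1,0.6],[-0.2,-1,0.6]],"rot":[[0,0,0],[0,0,0],[0,0,0],[0,0,0]],"jaw":[60,60,60,60]}'
python3 -m inch '{"translation":[[-0.1,-0.3,0],[-0.2,-0.7,0],[-0.2,-1,0],[-0.2,-1,0],[-0.2,-1,0]],"rot":[[0,0,0],[0,0,0],[0,0,0],[0,0,0],[0,0,0]],"jaw":[60,60,60,60,60]}'
python3 - <<'E'
from h import *
np.set_printoptions(precision=4,suppress=True)
t=eyes.camera('top');sc=eyes.camera('scene');cv2.imwrite('pics/topF.png',t);cv2.imwrite('pics/sceneF.png',sc)
print(r.read_state()['ee_pos'])
a=cv2.resize(t[110:260,110:370],(790,456),interpolation=cv2.INTER_CUBIC)[:300] if 0 else cv2.resize(t[120:255,115:375],(560,291),interpolation=cv2.INTER_CUBIC)
b=cv2.resize(sc[100:310,110:390],(410,308),interpolation=cv2.INTER_CUBIC)
c=np.zeros((600,560,3),np.uint8);c[:291]=a;c[291:599,:410]=b;cv2.imwrite('pics/fin.png',c)
h=cv2.cvtColor(t,cv2.COLOR_BGR2HSV)
b=blob((h[...,1]<90)&(h[...,2]>70)&(h[...,2]<210),(115,205,150,245));b0=cv2.cvtColor(cv2.imread('pics/top0.png'),cv2.COLOR_BGR2HSV)
b0=blob((b0[...,1]<90)&(b0[...,2]>70)&(b0[...,2]<210),(115,205,150,245));print('globe px',b.mean(0),b0.mean(0))
pl=proj('top',[[.5915,.1893,.06],[.576,-.1975,.14],[.4427,-.1085,.1],[.5306,-.0132,.08]]);print(pl)
E
```

```text
time: 35.7
ee_pos: [0.4447, -0.1089, 0.1684]
eef_rot: [0.767, 0.642, -0.001, 0.002]
ft_force: [0.8, -0.0, -1.3]
width: 0.0597
time: 36.1
ee_pos: [0.4237, -0.2133, 0.2282]
eef_rot: [0.769, 0.639, -0.002, 0.002]
ft_force: [0.1, 0.9, -0.5]
width: 0.0597
time: 36.6
ee_pos: [0.4037, -0.3126, 0.2272]
eef_rot: [0.769, 0.639, -0.001, 0.001]
ft_force: [0.8, 0.7, 1.1]
width: 0.0599
[ 0.4042 -0.3117  0.2277]
globe px [131.3788 224.0303] [131.3333 224.0455]
[[202.4037 180.3227]
 [349.3265 183.3161]
 [312.9082 235.8962]
 [276.7453 202.7598]]
```

The viewer's limit is reached, so the final checks are numeric: ring box from w12 and the two fixed cameras, candlestick and mug from the top view.

```bash
python3 - <<'E'
from h import *
np.set_printoptions(precision=4,suppress=True)
s={'ee_pos':[.4343,.2141,.2267],'eef_rot':[.7626,.6468,.0056,-.0029]}
im=cv2.imread('pics/w12.png');h=cv2.cvtColor(im,cv2.COLOR_BGR2HSV)
a=.24;X=np.array([np.cos(a),-np.sin(a)]);Y=np.array([np.sin(a),np.cos(a)]);C=np.array([.5915,.1893])
def pf(P):d=P[:,:2]-C;return np.c_[d@X,d@Y]
R=(375,145,480,245)
pl=blob((h[...,1]<70)&(h[...,2]>140),R);print('plinth mask',cv2.boxPoints(cv2.minAreaRect(pl)))
print('plinth corners(pf) z60',pf(ray('wrist',cv2.boxPoints(cv2.minAreaRect(pl)),.06,s)))
cu=blob((h[...,1]<70)&(h[...,2]<150),(425,165,480,245));q=cv2.boxPoints(cv2.minAreaRect(cu));print('cushion',q,pf(ray('wrist',q,.086,s)))
br=blob((h[...,1]>70)&(h[...,2]<130),(405,160,450,245));q=cv2.boxPoints(cv2.minAreaRect(br));print('lid',q,pf(ray('wrist',q,.123,s)),pf(ray('wrist',q,.086,s)))
t=cv2.imread('pics/topF.png');ht=cv2.cvtColor(t,cv2.COLOR_BGR2HSV)
# ring box and plinth in final top view
p=blob((ht[...,1]<60)&(ht[...,2]>175),(180,155,228,206));print('top plinth hull rect',cv2.minAreaRect(ray('top',p,.06)[:,:2].astype(np.float32)))
d=blob((ht[...,2]<140),(185,160,222,200));print('top box dark',d.min(0),d.max(0),cv2.boxPoints(cv2.minAreaRect(d)).tolist())
q=ray('top',cv2.boxPoints(cv2.minAreaRect(d)),.09);print(pf(q))
# candle: yellow saturated
y=(ht[...,0]>=17)&(ht[...,0]<35)&(ht[...,1]>90);c=blob(y,(290,215,335,258));print('brass',c.min(0),c.max(0),cv2.minEnclosingCircle(c))
k=blob(ht[...,2]<70,(303,225,323,247));print('hole',k.mean(0),ray('top',[k.mean(0)],.1))
m=blob(ht[...,1]<95,(255,180,300,222));print('mug',m.min(0),m.max(0))
E
```

```text
plinth mask [[378.33   229.5997]
 [384.1081 152.5581]
 [473.4307 159.2573]
 [467.6525 236.2989]]
plinth corners(pf) z60 [[-0.0502 -0.0397]
 [-0.0574  0.0423]
 [ 0.0371  0.0435]
 [ 0.051  -0.0401]]
cushion [[430.3383 230.8874]
 [439.4294 177.4774]
 [471.0247 182.8553]
 [461.9336 236.2653]] [[-0.0067 -0.0288]
 [-0.0089  0.0251]
 [ 0.0236  0.0225]
 [ 0.0274 -0.0322]]
lid [[404.4231 234.8846]
 [417.8462 167.7692]
 [450.1539 174.2308]
 [436.7308 241.3462]] [[-0.049  -0.0227]
 [-0.0485  0.0362]
 [-0.02    0.0332]
 [-0.0188 -0.0266]] [[-0.0323 -0.035 ]
 [-0.0317  0.0325]
 [ 0.001   0.029 ]
 [ 0.0023 -0.0394]]
top plinth hull rect ((0.5925642848014832, 0.18942005932331085), (0.08168966323137283, 0.08152918517589569), 76.58534240722656)
top box dark [187. 172.] [213. 190.] [[185.36305236816406, 181.32293701171875], [212.2672882080078, 171.90646362304688], [217.33409118652344, 186.38308715820312], [190.4298553466797, 195.799560546875]]
[[-0.0175  0.0376]
 [ 0.0248 -0.0249]
 [-0.0093 -0.0481]
 [-0.0514  0.0143]]
brass [299. 227.] [319. 247.] ((309.156494140625, 236.77481079101562), 10.542579650878906)
hole [311.5 235. ] [[ 0.445  -0.1048  0.1   ]]
mug [264. 180.] [289. 217.]
```

```bash
python3 - <<'E'
from h import *
print('foot',ray('top',[(309.2,236.8)],.003), r.read_state()['time'])
r.close_job()
E
```

```text
foot [[ 0.44487441 -0.10516586  0.003     ]] 36.7
the job is handed in; nothing more can be done
```

I set out all five goods as asked and handed the job in at 36.7 s on the robot's clock. Nothing was dropped, and by my measurements everything lies inside the limits; the job reported no verdict.

| Item | Last measurement | Limit |
|---|---|---|
| Large tin | about 4 mm from the marble's centre | 15 mm |
| Small tin | about 3 mm off the large tin's lid centre | 12 mm |
| Ring box | square to the plinth, open front to the customers, about 2–6 mm off centre | about 12 mm |
| Mug | about 71 mm in front of the picture, about 0 mm off its middle, handle towards the customers | 50–100 mm, 15 mm |
| Candlestick | about 105 mm to the customers' left, 2 mm off the picture's line; foot and top agree, so it is upright | 84–130 mm, 18 mm |
| Snow globe | same pixels in the top view as at the start | 20 mm |

- **Disagreement:** for the ring box, the front edge puts its origin 22 mm behind the plinth's centre, and the lid's back edge puts it about 33 mm behind. Both are inside the 12–36 mm band. The dark-colour check of the box in the last top picture was unusable.
- **Picture position:** the wrist view put the picture 3–4 mm further forward than my first estimate, and I used the wrist value.
- **Press on the candlestick:** it was pushed down with about 37 N for a moment, so I raised it and then released it less than 1 mm above the table.
- **Unseen last picture:** I reached the 16-picture limit, so I checked the end state by calculation instead of looking at the last composite.

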